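# Open the sample store's combination lock and hold it up

### The job

Unlock the blue combination lock that stands in its white holder: first push the red plunger all the way down until it snaps and stays there, then turn the black dial click by click until its long white line points at the yellow mark beside the shackle and rests in that click. Then pull the steel shackle up to its stop so that the lock is open, lift the lock out of the holder by the shackle and present it: finish while still holding it by the shackle, upright and still, with its underside at least 15 cm above the counter. Leave the jar, the spray bottle and the loose blue cap near it where they stand.

Things in the scene. Friction and masses are not known exactly. Their poses are not given: they have to be found in the camera images.
- holder: White fixed plastic holder, an open-topped tray with 16 mm high walls that fits round the foot of the lock (1.5 mm play all round, floor 4 mm thick; 171 x 63 mm outside). Origin on the counter, directly below the lock's origin; same axes as the lock.
- lock: Blue block padlock, loose, about 0.5 kg in all (varies), standing in the holder; comes straight up out of it. Block x -82 to +76, 50 wide (y), 36 high. Origin on its underside below the shackle (4 mm above the counter at the start), z up. On top, all at y = 0: dial axis x = -60, shackle legs x = -20 and +20, plunger x = +52, yellow mark x = -39 to -28 (mm).
- dial_top (a point): Centre of the upper face of the black round dial, 36 mm in diameter, 24 mm high, its top 61.5 mm above the lock's underside. Grip it across from above; it turns about the vertical. A shackle leg stands 40 mm from its axis on the lock's +x side. A long white line from centre to rim lies along this point's x axis; short white ticks mark the other 11 clicks.
- dial (a joint): Dial angle in rad, growing counter-clockwise from above. 0: the white line points at the yellow mark (lock's +x); only there (within 0.13) is the shackle free. 12 clicks a turn, 0.524 apart, one at 0; a detent of about 0.05 N m draws the released dial to the nearest click. Starts between 0.8 and 2.35: turn it clockwise to 0, which is not a stop. Stops at -0.6 and 2.75.
- plunger_top (a point): Centre of the upper face of the red plunger head, 26 mm in diameter, 8 mm thick; while up it stands 22 mm above the lock's top (58 mm above the underside). Moves with the head.
- plunger (a joint): Plunger travel in m, 0 up, 0.009 fully down at its stop. It moves straight down against an over-centre spring catch of about 5 N at most; past half its travel it snaps down by itself and stays down when let go. While it is up the shackle is bolted.
- shackle_crown (a point): Middle of the crown of the steel shackle: a U of 9 mm round bar with its legs 40 mm apart (centres) along the lock's x, and a straight level crown 30 mm long along x. While shut the crown's centre line is 48 mm above the lock's top (84 mm above the underside). Pinch the crown from above, closing along the lock's y. Moves with the shackle.
- shackle (a joint): Shackle travel in m, 0 shut, 0.022 fully pulled up at its stop, from where it carries the lock. Once plunger and dial are set it slides up with about 1.5 N; while still barred, pulling on it lifts the shut lock out of the holder.
- jar: Loose pink-and-white jar with a brown cap, 60 mm in diameter, 85 mm high; bystander. Origin at the centre of its underside.
- spray: Loose orange spray bottle with a yellow head, 76 mm in diameter, 162 mm high; bystander. Origin at the centre of its underside.
- cap: Loose blue screw cap, 34 mm in diameter, 14 mm high; bystander. Origin at the centre of its underside.
There are look-alikes about, which are no part of the job. Of the things that look like the holder, the middle-sized one is meant.

How it is judged:
By the outcome, as a careful person would: the job done as asked, in the order asked, and still so for the second after the job is handed in, while the arm keeps its last pose, push and grip.
It also fails if it takes over 72 s, if anything falls off the work surface, if the arm or the gripper's body presses on something with over 40 N, if the wrist force passes 120 N, or if a joint passes its speed limit or range.

### The arm

A 6-joint arm with a two-finger parallel gripper is mounted at the origin on the work surface. World frame = base frame: x ahead of the robot, y to its left, z up, the work surface at z = 0. Lengths are in m, angles in degrees, forces in N, time in s.
With the tool pointing down it reaches from about 0.375 to 0.75 m from the base axis. Payload 9 kg.
Tool frame: the origin (TCP) lies where the fingers leave the gripper's body, on its centre line; the fingertips stand 73 mm ahead of it and the grasp point (between the pads) lies 54 mm ahead of it (robot.tip_reach is the distance from the TCP to the fingertips, in m); z points along the fingers, y is the line along which they close (so a half turn about z gives the same grasp; the last joint's range is limited). The gripper opens to 85 mm and grips with 20 to 120 N. Pads are 22 mm wide; open, the fingers measure 114 mm over their backs; the gripper's body (76 mm by 85 mm) begins 54 mm behind the grasp point. The pads swing forward as they close: fully open they stand 13 mm farther back than shut.
Start: joints at [64.36, 5.964, 5.575, 89.605, 0, 77.527], TCP at [0.137, 0.584, 0.304] pointing down, gripper open.
Joint ranges: [-171.21, 171.21], [-48.23, 106.86], [-62.78, 66.21], [-105.2, 120.99], [-86.42, 89.51], [-180, 180]. Speed limits (degrees/s): [127.2, 127.2, 147.25, 180, 180, 180].

### API

Orientations are given as [roll, pitch, yaw] about the fixed x, y, z axes, in that order (R = Rz(yaw) Ry(pitch) Rx(roll)).
In Python, from plant import robot gives the robot as it stands. Calls block until the motion is done:
- robot.move_pose(position, orientation): joint-space move of the TCP to a pose.
- robot.line_to(position, vel=0.15, rotation=None, guard=None): straight line of the TCP; rotation=None keeps the orientation; vel is the mean speed in m/s. With guard (N) it stops when the force on the tool has changed by that much, and returns True; else False.
- robot.goto_joints(angles): joint-space move.
- robot.set_gripper(opening): finger opening in m; the grip force is fixed at half the most; returns when the fingers have stopped.
- robot.pause(seconds).
- robot.ik(position, orientation): joint angles nearest the present ones, or None.
- robot.observe(): the state.
- robot.grab_frame(name): name is "scene" or "top" or "wrist"; returns the picture (480x640x3 uint8, blue, green, red); there is no depth.
- robot.get_calibration(name): a dict with "vertical_fov" (degrees; the focal length in pixels is half the picture's height over the tangent of half this angle, whatever the lens; pixels are square), "cx", "cy" (the principal point, pixels), "rvec" (rotation vector, rad) and "tvec" (3), from world to camera coordinates, as OpenCV has them. Camera axes: x right, y down, z forward; pixel columns grow to the right and rows downward; lengths in m; the calibration is good to about 2 mm. A picture is of the moment at which its call begins: read the wrist's pose just before it. get_calibration takes no time and is no camera call; for the wrist camera it gives the pose at the moment of the call.
A pose or a line that the arm cannot do raises robot.IKError and nothing moves.
- robot.job_done(): hands the job in; it is judged then, once.
The state is a dict: "time": time; "q": joint angles; "qvel": joint speeds; "joint_torque": joint torques, N m; "tool_pos": TCP position; "tcp_rot": TCP orientation; "ft_force": force on the tool from outside, world axes, zero at the start; "torque": the same for the moment, N m; "gripper_width": finger opening in m; "gripper_force": force on a finger pad.
Only numpy, scipy, OpenCV 4.12 (cv2) and the standard library are available. Lean on these libraries where they do the work, as an engineer would, in place of code of your own. Each camera call takes 0.05 s, during which the arm holds its last target. There are 200 camera calls.

## Working session

There is one attempt and no reset: what is moved stays moved. The work goes in short steps, each a Python script; the robot and the scene stay as the last script left them, time stands still between calls to the robot, and variables do not carry over. Pictures are saved under pics/ and viewed, at most 10 in all, crops included, and the job is handed in when it is done.

```bash
ls; mkdir -p pics; python3 - <<'E'
from plant import robot
import cv2
for n in("scene","top"):
    cv2.imwrite(f"pics/{n}0.png",robot.grab_frame(n)); print(n,robot.get_calibration(n))
print(robot.observe())
E
```

```text
pics
scene {'vertical_fov': 44.19854354328834, 'cx': 332.87357341156337, 'cy': 237.2166395443649, 'rvec': array([ 1.46945679,  1.88849331, -0.94495951]), 'tvec': array([ 0.08412074, -0.20183072,  1.55259015])}
top {'vertical_fov': 44.085125645230114, 'cx': 321.110018203757, 'cy': 238.30149705055715, 'rvec': array([ 2.11169531, -2.14738084,  0.19116803]), 'tvec': array([0.03306857, 0.48409092, 0.98138825])}
{'time': 0.1, 'q': array([6.43609569e+01, 5.99414871e+00, 5.53014142e+00, 8.96083595e+01,
       4.83264341e-04, 7.75267625e+01]), 'qvel': array([ 0.00925398, -0.1559039 ,  0.07251739,  0.0068345 ,  0.07520162,
       -0.06727785]), 'joint_torque': array([ 6.79020333e-03, -5.58204567e+01,  5.04721892e+01,  1.30407893e-02,
       -2.81617567e-04, -3.91826859e-06]), 'tool_pos': array([0.13654188, 0.58400628, 0.30319758]), 'tcp_rot': array([-1.79929446e+02, -1.61018940e-02,  1.66834184e+02]), 'ft_force': array([ 0.01584497, -0.22582328, -0.03348636]), 'torque': array([ 0.00758315, -0.01260694, -0.02613922]), 'gripper_force': 0.0, 'gripper_width': 0.08529072589525033}
```

View pics/top0.png

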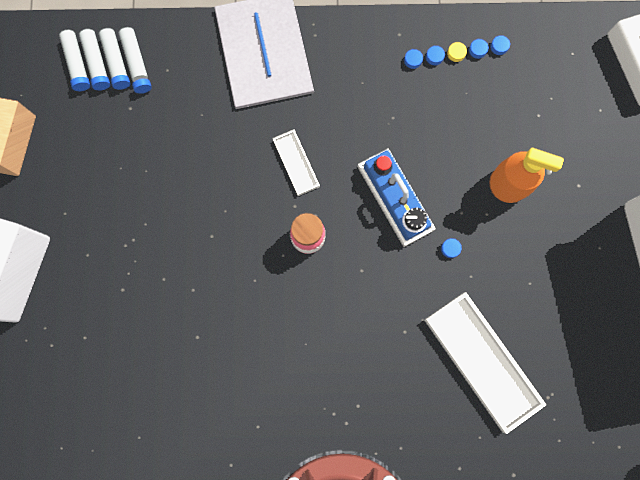

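View pics/scene0.png

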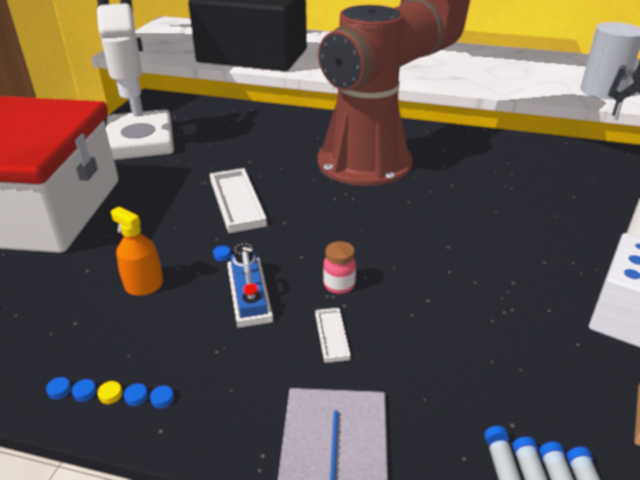

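The top view shows the lock at about (398,196), with the plunger at (384,164), the dial at (415,218), the cap at (452,248), the jar at (308,232) and the spray at (515,178). In the scene view the red plunger is at (250,289) and the dial at (243,250). The tray round the lock is the middle-sized one of the three.

```bash
cat > h.py <<'E'
import numpy as np, cv2
from plant import robot
def ray(c,px):
    R=cv2.Rodrigues(np.array(c["rvec"]))[0]; f=240/np.tan(np.radians(c["vertical_fov"]/2))
    d=R.T@np.array([(px[0]-c["cx"])/f,(px[1]-c["cy"])/f,1]); return -R.T@np.array(c["tvec"]),d/np.linalg.norm(d)
def on_plane(c,px,z):
    o,d=ray(c,px); return o+d*(z-o[2])/d[2]
def tri(obs):  # [(calib,px)] -> point, rms miss (m)
    A=np.zeros((3,3)); b=np.zeros(3); L=[]
    for c,p in obs:
        o,d=ray(c,p); P=np.eye(3)-np.outer(d,d); A+=P; b+=P@o; L.append((o,P))
    x=np.linalg.solve(A,b); return x,np.sqrt(np.mean([np.sum((P@(x-o))**2) for o,P in L]))
def proj(c,X):
    f=240/np.tan(np.radians(c["vertical_fov"]/2)); K=np.array([[f,0,c["cx"]],[0,f,c["cy"]],[0,0,1]])
    return cv2.projectPoints(np.array(X,float).reshape(-1,3),np.array(c["rvec"]),np.array(c["tvec"]),K,None)[0].reshape(-1,2)
def shot(n,file=None):
    c=robot.get_calibration(n); im=robot.grab_frame(n)
    if file: cv2.imwrite("pics/"+file,im)
    return c,im
def mask(im,lo,hi): return cv2.inRange(cv2.cvtColor(im,cv2.COLOR_BGR2HSV),np.array(lo),np.array(hi))
def blobs(m,amin=20):
    n,l,s,ce=cv2.connectedComponentsWithStats(m); return [(ce[i].round(1).tolist(),int(s[i,4])) for i in range(1,n) if s[i,4]>=amin]
def red(im): return mask(im,(0,200,120),(4,255,255))|mask(im,(176,200,120),(180,255,255))
E
python3 - <<'E'
from h import *
ct,it=shot("top"); cs,is_=shot("scene")
print([b for b in blobs(red(it))],[b for b in blobs(red(is_)) if b[1]<600])
print("pl",on_plane(ct,(384,163),.062),tri([(ct,(384,163)),(cs,(250.5,289))]))
print("dial",on_plane(ct,(415,218),.0655),tri([(ct,(415,218)),(cs,(243,251))]))
for n,p,z in(("cap",(452,248),.014),("jar",(308,228),.085),("spray",(515,178),.1)): print(n,on_plane(ct,p,z))
c=robot.get_calibration("wrist"); o=robot.observe()
print(c, ray(c,(c["cx"],c["cy"])))
E
```

```text
[] [([250.5, 288.9], 98)]
pl [ 0.61206343 -0.08631686  0.062     ] (array([ 0.61367943, -0.08656791,  0.05640986]), np.float64(0.0004084374077997801))
dial [ 0.51293683 -0.1351598   0.0655    ] (array([ 0.51478153, -0.1372092 ,  0.05793146]), np.float64(0.00081033278213956))
cap [ 0.46842104 -0.20686519  0.014     ]
jar [0.49480388 0.04658194 0.085     ]
spray [ 0.57072274 -0.29855245  0.1       ]
{'vertical_fov': 71.17486547676273, 'cx': 321.06986285966127, 'cy': 240.39671653975716, 'rvec': array([-2.25792013, -1.78940809, -0.28369523]), 'tvec': array([-0.59992139, -0.04005755,  0.3811756 ])} (array([0.0592559 , 0.60245852, 0.37461658]), array([ 0.30147295, -0.07112068, -0.95081855]))
```

```bash
python3 - <<'E'
from h import *
O=np.array([.5655,-.109]); a=np.radians(26.3); ux=np.array([np.cos(a),np.sin(a)]); uy=np.array([-ux[1],ux[0]])
for i,(dx,dy,z) in enumerate([(-.01,.06,.27),(.03,-.04,.24)]):
    p=O+dx*ux+dy*uy
    robot.move_pose([*p,z],[180,0,-153.7]); robot.pause(.2)
    c,im=shot("wrist",f"w{i}.png"); np.save(f"c{i}.npy",c,allow_pickle=True)
    print(blobs(red(im)),proj(c,[[*(O+.052*ux),.062],[*(O-.06*ux),.0655]]).round())
print(robot.observe()["q"].round(1),robot.observe()["time"])
cv2.imwrite("pics/w01.png",np.hstack([cv2.resize(cv2.imread(f"pics/w{i}.png"),(400,300)) for i in(0,1)]))
E
```

```text
[] [[255. 292.]
 [246. 169.]]
[] [[370. 263.]
 [378. 114.]]
[-24.1   9.9   3.3  83.3   0.  -50.4] 3.8917
```

View pics/w0.png

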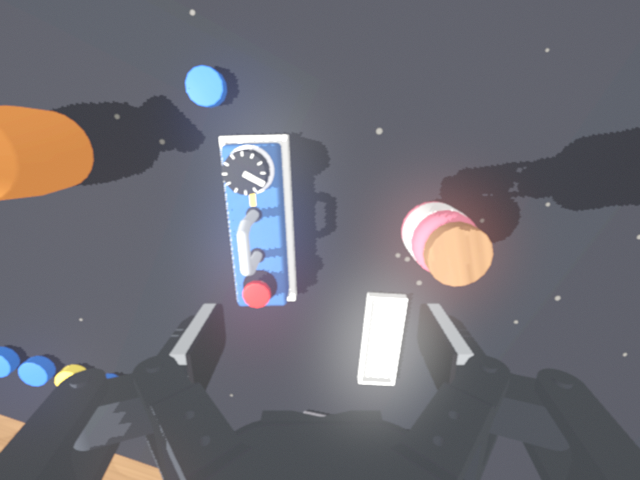

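View pics/w1.png

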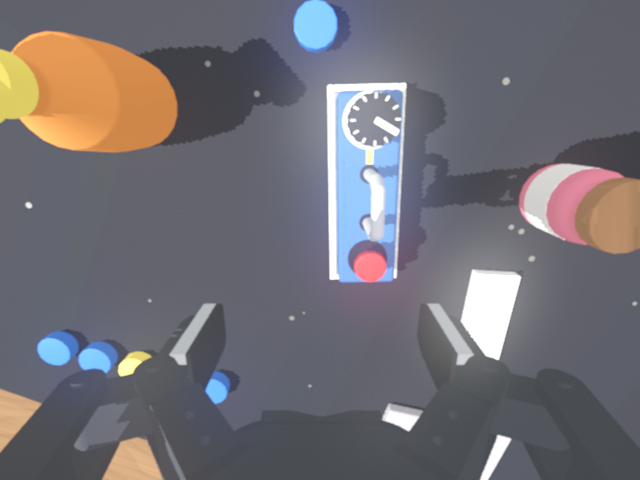

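View w0 has the plunger at (257,293), the dial at (247,170) and the crown from (243,232) to (246,268). View w1 has the plunger at (370,266), the dial at (374,119) and its white line running to about (398,132), roughly +60° from the mark. I'll now measure these precisely.

```bash
python3 - <<'E'
from h import *
C=[np.load(f"c{i}.npy",allow_pickle=True).item() for i in(0,1)]; I=[cv2.imread(f"pics/w{i}.png") for i in(0,1)]
pl=[];di=[];ln=[];ym=[];cr=[]
for i,(im,p,d,c0) in enumerate(zip(I,[(257,293),(370,266)],[(247,170),(374,119)],[(245,252),(377,205)])):
    roi=lambda m,q,r:cv2.bitwise_and(m,cv2.circle(np.zeros_like(m),q,r,255,-1))
    big=lambda m:max(cv2.findContours(m,0,1)[0],key=cv2.contourArea)
    r=roi(mask(im,(0,120,140),(8,255,255))|mask(im,(172,120,140),(180,255,255)),p,24)
    e=cv2.fitEllipse(big(r)); pl.append(e[0])
    k=roi(mask(im,(0,0,0),(180,110,75)),d,34); hull=cv2.convexHull(big(cv2.morphologyEx(k,cv2.MORPH_OPEN,np.ones((3,3)))))
    e2=cv2.fitEllipse(hull); di.append(e2[0])
    w=roi(mask(im,(0,0,150),(180,70,255)),tuple(int(v) for v in e2[0]),int(min(e2[1])/2)-3)
    l=big(w); ln.append(cv2.moments(l)); ln[-1]=(ln[-1]["m10"]/ln[-1]["m00"],ln[-1]["m01"]/ln[-1]["m00"])
    y=roi(mask(im,(18,70,120),(38,255,255)),(d[0]+3,d[1]+34),18); ym.append(max(blobs(y,5),key=lambda b:b[1])[0])
    print(i,e,e2,ln[-1],cv2.contourArea(l),ym[-1])
P,ep=tri(list(zip(C,pl)));D,ed=tri(list(zip(C,di)));Y,ey=tri(list(zip(C,ym)));L,el=tri(list(zip(C,ln)))
print("P",P,ep,"D",D,ed,"Y",Y,ey,"L",L,el)
for z in(.062,):
    print([on_plane(c,p,z) for c,p in zip(C,pl)],[on_plane(c,p,.0655) for c,p in zip(C,di)])
v=P-D; a=np.degrees(np.arctan2(v[1],v[0])); print("dist",np.hypot(*v[:2]),"yaw",a)
for i in(0,1):
    q=on_plane(C[i],ln[i],.0655)-on_plane(C[i],di[i],.0655); print("line ang",np.degrees(np.arctan2(q[1],q[0]))-a)
print(robot.tip_reach)
E
```

```text
Traceback (most recent call last):
ValueError: max() iterable argument is empty
```

```bash
cat > m.py <<'E'
from h import *
C=[np.load(f"c{i}.npy",allow_pickle=True).item() for i in(0,1)]; I=[cv2.imread(f"pics/w{i}.png") for i in(0,1)]
pl=[];di=[];ln=[];ym=[]
for i,(im,p,d) in enumerate(zip(I,[(257,293),(370,266)],[(247,170),(374,119)])):
    print(cv2.cvtColor(im,cv2.COLOR_BGR2HSV)[d[1]-14:d[1]+15:4,d[0]-10].tolist())
    roi=lambda m,q,r:cv2.bitwise_and(m,cv2.circle(np.zeros_like(m),q,r,255,-1))
    big=lambda m:max(cv2.findContours(m,0,1)[0],key=cv2.contourArea)
    r=roi(mask(im,(0,120,140),(8,255,255))|mask(im,(172,120,140),(180,255,255)),p,24)
    e=cv2.fitEllipse(big(r)); pl.append(e[0])
    k=roi(cv2.inRange(im,(0,0,0),(100,100,100)),d,30); hull=cv2.convexHull(big(k))
    e2=cv2.fitEllipse(hull); di.append(e2[0])
    w=roi(cv2.inRange(im,(150,150,150),(255,255,255)),tuple(int(v) for v in e2[0]),int(min(e2[1])/2)-2)
    l=big(w); m=cv2.moments(l); ln.append((m["m10"]/m["m00"],m["m01"]/m["m00"]))
    y=roi(mask(im,(18,70,120),(38,255,255)),(d[0]+3,d[1]+34),18); ym.append(max(blobs(y,5),key=lambda b:b[1])[0])
    print(i,e,e2,ln[-1],cv2.contourArea(l),ym[-1])
P,ep=tri(list(zip(C,pl)));D,ed=tri(list(zip(C,di)));Y,ey=tri(list(zip(C,ym)));L,el=tri(list(zip(C,ln)))
print("P",P,ep,"D",D,ed,"Y",Y,ey,"L",L,el)
print([on_plane(c,p,.062) for c,p in zip(C,pl)],[on_plane(c,p,.0655) for c,p in zip(C,di)])
v=P-D; a=np.degrees(np.arctan2(v[1],v[0])); print("dist",np.hypot(*v[:2]),"yaw",a)
for i in(0,1):
    q=on_plane(C[i],ln[i],.0655)-on_plane(C[i],di[i],.0655); print("line ang",np.degrees(np.arctan2(q[1],q[0]))-a)
print(robot.tip_reach)
E
python3 m.py
```

```text
[[114, 25, 145], [116, 24, 146], [114, 28, 147], [114, 28, 147], [116, 29, 148], [116, 28, 147], [116, 29, 148], [115, 33, 148]]Traceback (most recent call last):
  File "m.py", line 10, in <module>
    k=roi(cv2.inRange(im,(0,0,0),(100,100,100)),d,30); hull=cv2.convexHull(big(k))
                                                                           ~~~^^^
  File "m.py", line 7, in <lambda>
    big=lambda m:max(cv2.findContours(m,0,1)[0],key=cv2.contourArea)
                 ~~~^^^^^^^^^^^^^^^^^^^^^^^^^^^^^^^^^^^^^^^^^^^^^^^^
ValueError: max() iterable argument is empty
```

```bash
python3 - <<'E'
import cv2,numpy as np
a=cv2.imread("pics/w0.png")[120:320,190:320];b=cv2.imread("pics/w1.png")[70:290,310:440]
b=b[:200]
cv2.imwrite("pics/z.png",cv2.resize(np.hstack([a,b]),None,fx=3,fy=3,interpolation=cv2.INTER_NEAREST))
print(cv2.cvtColor(a,cv2.COLOR_BGR2GRAY)[50,::4]); print(b[48,::6].tolist())
E
```

```text
[108 109 111 112 114 114 116 117 133 135 136 135 134 133 154 132 133 133
 138 107 226 191 138 182 246 174 103 101  99  96  93  93  91]
[[141, 128, 127], [144, 132, 129], [148, 136, 134], [255, 255, 255], [255, 255, 255], [255, 209, 162], [255, 255, 255], [205, 203, 202], [157, 146, 145], [157, 146, 144], [155, 145, 143], [255, 255, 255], [177, 172, 170], [148, 138, 137], [171, 166, 166], [249, 244, 241], [122, 112, 109], [117, 106, 105], [112, 102, 100], [106, 96, 94], [101, 92, 91], [96, 88, 86]]
```

View pics/z.png

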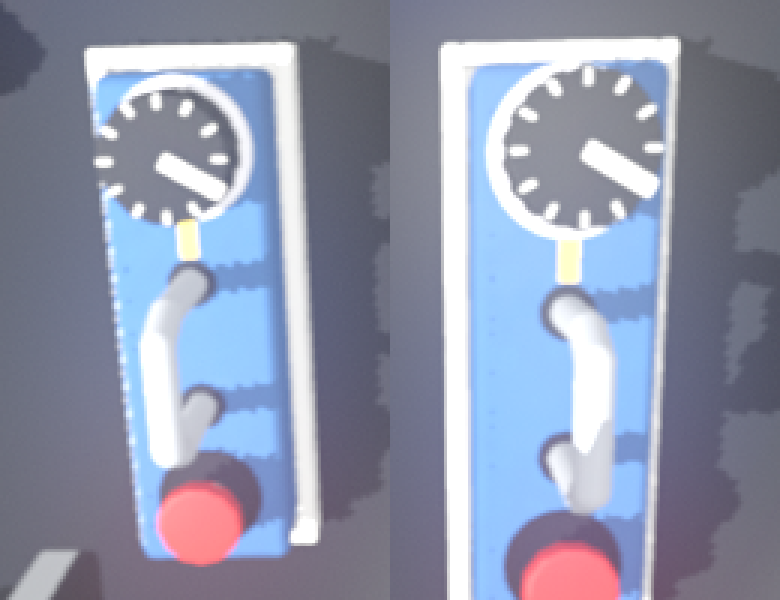

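The zoom shows a hazy exposure and a white ring around the dial's base. The dial disc centres are at about (245.5,172) in w0 and (374,119) in w1. The white line points roughly 60° off the mark towards the lock's +y. I'll adapt the thresholds.

```bash
sed -i 's/cv2.inRange(im,(0,0,0),(100,100,100)),d,30)/mask(im,(0,0,0),(180,70,180)),d,27)/; s/(150,150,150),(255,255,255)/(205,205,205),(255,255,255)/; /tolist())$/d; s/hull=cv2.convexHull(big(k))/hull=cv2.convexHull(big(cv2.morphologyEx(k,cv2.MORPH_OPEN,np.ones((3,3),np.uint8))))/; s/(247,170),(374,119)/(246,172),(374,119)/; s/\["m10"\]/["m10"]/' m.py; python3 m.py
```

```text
0 ((254.92210388183594, 294.008056640625), (24.261409759521484, 28.392677307128906), 83.11924743652344) ((244.64830017089844, 171.26907348632812), (42.934715270996094, 50.07634353637695), 79.17789459228516) (250.87237237237235, 177.26876876876875) 111.0 [251.6, 193.6]Traceback (most recent call last):
  File "m.py", line 13, in <module>
    y=roi(mask(im,(18,70,120),(38,255,255)),(d[0]+3,d[1]+34),18); ym.append(max(blobs(y,5),key=lambda b:b[1])[0])
                                                                            ~~~^^^^^^^^^^^^^^^^^^^^^^^^^^^^^^
ValueError: max() iterable argument is empty
```

```bash
sed -i 's/ym.append(max.*$/ym.append([(252.7,200),(369.7,157)][i])/; s/^P,ep=/di[0]=(245.5,172.0); cr=[(244.7,251.5),(377.7,211.5)]\nprint("crown",tri(list(zip(C,cr))))\nP,ep=/' m.py; python3 m.py
```

```text
0 ((254.92210388183594, 294.008056640625), (24.261409759521484, 28.392677307128906), 83.11924743652344) ((244.64830017089844, 171.26907348632812), (42.934715270996094, 50.07634353637695), 79.17789459228516) (250.87237237237235, 177.26876876876875) 111.0 (252.7, 200)
1 ((369.7875061035156, 266.1502380371094), (28.377988815307617, 30.368879318237305), 101.86526489257812) ((374.2227783203125, 119.00511169433594), (51.57883834838867, 53.83416748046875), 45.17616271972656) (384.1817237798546, 124.68328141225336) 160.5 (369.7, 157)
crown (array([ 0.56847162, -0.1083273 ,  0.08818627]), np.float64(0.00020677020785217343))
P [ 0.61377179 -0.08551311  0.06305932] 0.00017628303685292678 D [ 0.51516473 -0.13590463  0.06069963] 7.37551788566616e-05 Y [ 0.53935838 -0.12326345  0.04171685] 8.869879846137244e-05 L [ 0.51583993 -0.12910289  0.06817753] 0.00023112005042195038
[array([ 0.61420002, -0.08558733,  0.062     ]), array([ 0.6142349 , -0.08504039,  0.062     ])] [array([ 0.51424971, -0.13514311,  0.0655    ]), array([ 0.51556638, -0.13653656,  0.0655    ])]
dist 0.1107368839593098 yaw 27.068558191053903
line ang 43.16128566166626
line ang 61.64470536894266
0.0726
```

Measured heights agree with the text: plunger 0.063, dial about 0.063, crown 0.088. The yaw is 27° and the lock origin is about (0.568,-0.109). Next I press the plunger.

```bash
cat >> h.py <<'E'
YAW=27.0; a_=np.radians(YAW); UX=np.array([np.cos(a_),np.sin(a_)]); UY=np.array([-UX[1],UX[0]])
O=np.array([.5683,-.1086]); RPY=[180,0,YAW-180]
def at(x,y=0): return O+x*UX+y*UY
def st(): 
    s=robot.observe(); print(round(s["time"],2),s["tool_pos"].round(4),s["tcp_rot"].round(2),"F",s["ft_force"].round(1),"w",round(s["gripper_width"],4),round(s["gripper_force"],1))
E
python3 - <<'E'
from h import *
robot.set_gripper(0)
robot.move_pose([*at(.052),.18],RPY); st()
robot.line_to([*at(.052),.142],vel=.1); st()
g=robot.line_to([*at(.052),.131],vel=.02,guard=2.5); print(g); st()
g=robot.line_to([*at(.052),.118],vel=.02,guard=18); print(g); st()
robot.line_to([*at(.052),.165],vel=.1); st()
p=at(-.03,.0); robot.set_gripper(.085)
robot.move_pose([*at(-.01,.05),.25],RPY); robot.pause(.2)
c,im=shot("wrist","w2.png"); np.save("c2.npy",c,allow_pickle=True)
q=proj(c,[[*at(0),.04]])[0].astype(int); print(q)
x0,y0=max(q[0]-90,0),max(q[1]-110,0)
cv2.imwrite("pics/z2.png",cv2.resize(im[y0:y0+200,x0:x0+180],None,fx=3,fy=3)); print(x0,y0); st()
E
```

```text
5.06 [ 0.614  -0.0841  0.1789] [ 1.7991e+02 -1.0000e-01 -1.5293e+02] F [-0.4 -0.1  1.6] w -0.0001 0.0
5.59 [ 0.6147 -0.0854  0.1423] [-1.7999e+02  1.0000e-02 -1.5303e+02] F [ 0.5 -0.1 -0. ] w 0.0001 0.0
True
6.05 [ 0.615  -0.0851  0.1339] [-1.7995e+02  5.0000e-02 -1.5300e+02] F [-0.5 -0.9  4.2] w 0.0001 2.0
True
6.54 [ 0.6146 -0.085   0.1257] [ 1.80e+02 -1.00e-02 -1.53e+02] F [-3.4 -0.4  7.5] w 0.0 3.8
7.08 [ 0.6146 -0.085   0.1648] [-1.80e+02 -1.00e-02 -1.53e+02] F [-0.3  0.2 -0.1] w 0.0001 0.0
[263 238]
173 128
8.66 [ 0.5367 -0.0686  0.2486] [ 1.7991e+02 -8.0000e-02 -1.5300e+02] F [ 0.2 -0.3  0.6] w 0.0848 0.0
```

View pics/z2.png

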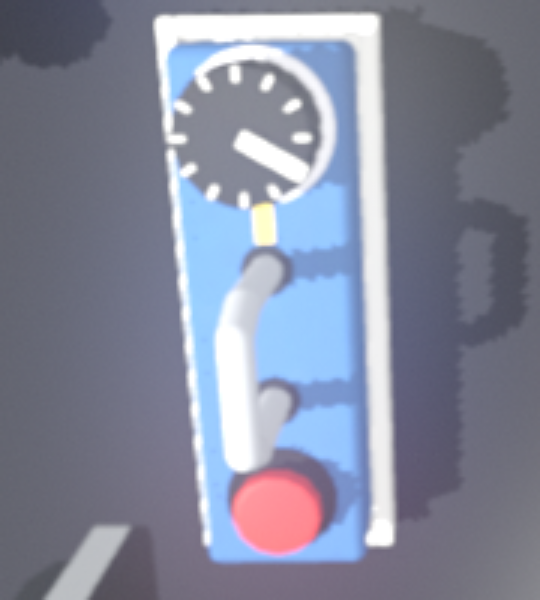

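The plunger head is down (8.9 mm of travel) and the shadow under it has shrunk. The line is two clicks from the mark at +60°. Now I grip the dial and turn it 60° clockwise.

```bash
python3 - <<'E'
from h import *
c=np.load("c2.npy",allow_pickle=True).item(); print("plunger px exp up/down",proj(c,[[*at(.052),.062],[*at(.052),.053]]).round(1),"seen 265.3,299")
R=lambda d:[180,0,YAW-180+d]
p=at(-.06)
robot.set_gripper(.06)
robot.move_pose([*p,.18],R(30)); robot.pause(.2); st()
print(robot.line_to([*p,.118],vel=.08,guard=12)); st()
robot.set_gripper(.02); st()
for d in (20,10,0,-10,-20,-30): robot.move_pose([*p,.118],R(d))
robot.pause(.3); st()
robot.set_gripper(.06); robot.pause(.3); st()
robot.line_to([*p,.18],vel=.12)
robot.set_gripper(.085)
robot.move_pose([*at(-.01,.05),.25],RPY); robot.pause(.2)
c,im=shot("wrist","w3.png"); np.save("c3.npy",c,allow_pickle=True)
cv2.imwrite("pics/z3.png",cv2.resize(im[128:328,173:353],None,fx=3,fy=3)); st()
E
```

```text
plunger px exp up/down [[262.5 304.1]
 [264.2 299.2]] seen 265.3,299
9.91 [ 0.5155 -0.1355  0.1809] [-1.7992e+02  1.0000e-02 -1.2301e+02] F [ 0.1 -0.2  0.1] w 0.0597 0.0
False
10.83 [ 0.5151 -0.136   0.1185] [-179.95    0.   -123.  ] F [-0.5 -0.1 -0.3] w 0.06 0.0
11.18 [ 0.5153 -0.1361  0.119 ] [-179.92    0.   -123.  ] F [-0.8  1.   5.8] w 0.0336 59.9
13.23 [ 0.5155 -0.136   0.119 ] [-1.7998e+02  1.0000e-01  1.7717e+02] F [-0.4  1.6  6. ] w 0.034 60.6
13.91 [ 0.5148 -0.1358  0.118 ] [180.    -0.   177.01] F [-0.6  0.4  0.3] w 0.0599 0.0
15.68 [ 0.5361 -0.0692  0.2488] [ 1.7993e+02 -7.0000e-02 -1.5311e+02] F [-0.   0.2  0.6] w 0.0849 0.0
```

View pics/z3.png

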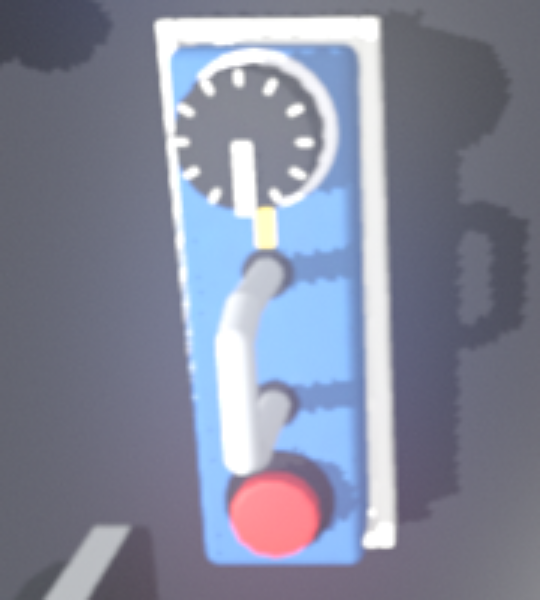

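The line now points at the mark. Next I pinch the crown and pull the shackle up.

```bash
python3 - <<'E'
from h import *
p=at(0)
robot.set_gripper(.05)
robot.move_pose([*p,.19],RPY); robot.pause(.2)
print(robot.line_to([*p,.143],vel=.06,guard=12)); st()
robot.set_gripper(.0); robot.pause(.2); st()
for dz in (.004,.008,.012,.016,.019,.022,.025,.030):
    robot.line_to([*p,.143+dz],vel=.03); st()
cv2.imwrite("pics/s4.png",cv2.resize(robot.grab_frame("scene")[200:340,180:340],None,fx=4,fy=4))
E
```

```text
False
17.67 [ 0.5685 -0.1087  0.1434] [-1.7998e+02  2.0000e-02 -1.5300e+02] F [ 0.4 -0.  -0. ] w 0.05 0.0
18.33 [ 0.5686 -0.1089  0.1434] [-1.7995e+02  2.0000e-02 -1.5301e+02] F [ 0.8 -1.8  3.9] w 0.0069 58.6
18.62 [ 0.5681 -0.1085  0.1469] [ 1.7998e+02 -2.0000e-02 -1.5299e+02] F [-0.5 -0.6 -0. ] w 0.0066 58.6
18.9 [ 0.5682 -0.1085  0.1511] [ 1.7998e+02 -1.0000e-02 -1.5300e+02] F [-1.2 -0.5 -0.3] w 0.0069 58.6
19.18 [ 0.5683 -0.1085  0.1552] [ 180.      0.   -152.99] F [-1.1 -0.2  0.2] w 0.0067 58.6
19.47 [ 0.5684 -0.1086  0.1593] [-1.7999e+02  1.0000e-02 -1.5300e+02] F [-0.3  0.1 -0.4] w 0.0069 58.6
19.72 [ 0.5683 -0.1086  0.1622] [-179.99    0.   -153.  ] F [-0.5 -0.5  0.7] w 0.0067 58.6
19.97 [ 0.5684 -0.1086  0.1652] [-1.7999e+02  1.0000e-02 -1.5300e+02] F [-0.3 -0.2  1. ] w 0.0068 58.7
20.22 [ 0.5681 -0.1085  0.1677] [ 1.7997e+02 -2.0000e-02 -1.5300e+02] F [ 0.4  0.4 -5.4] w 0.0064 58.7
20.53 [ 0.5684 -0.1087  0.1733] [-1.7998e+02  2.0000e-02 -1.5300e+02] F [ 0.2  0.  -6.5] w 0.0073 58.7
```

View pics/s4.png

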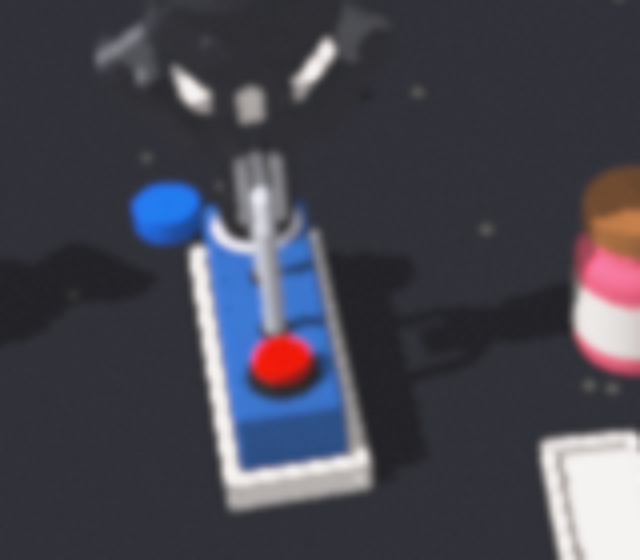

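The load came on only after about 23 mm of travel, so the shackle is open at its stop and the lock is now rising. I lift it.

```bash
python3 - <<'E'
from h import *
p=at(0)
robot.line_to([*p,.21],vel=.05); st()
robot.line_to([*p,.35],vel=.08); robot.pause(1); st()
cv2.imwrite("pics/s5.png",cv2.resize(robot.grab_frame("scene")[60:360,80:400],None,fx=2,fy=2)); 
E
```

```text
21.48 [ 0.5681 -0.1085  0.2096] [ 1.7997e+02 -2.0000e-02 -1.5300e+02] F [ 0.9 -0.6 -5.6] w 0.0071 58.7
24.38 [ 0.5683 -0.1086  0.35  ] [-180.    0. -153.] F [ 0.7  0.3 -4.8] w 0.0069 58.7
```

View pics/s5.png

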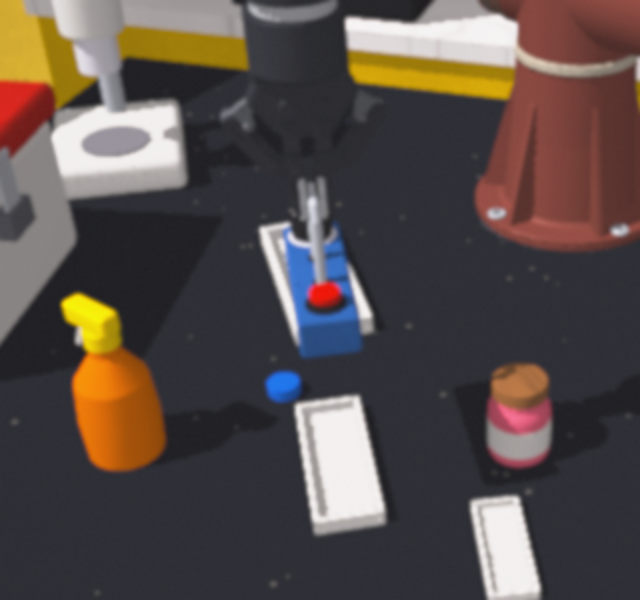

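The lock hangs upright and clear of its holder, with its underside at about 0.19 m. The bystanders have not moved.

```bash
python3 -c "
from h import *
robot.pause(.5); st(); print(robot.job_done())"
```

```text
24.93 [ 0.5683 -0.1086  0.35  ] [-180.   -0. -153.] F [ 0.7  0.9 -5.1] w 0.0067 58.7
the job is handed in; nothing more can be done
None
```

The job is handed in: plunger down, dial on the mark and shackle at its stop, with the lock held upright by the shackle, its underside about 19 cm above the counter, and the job taking about 25 s.

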